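# Set a router's collet nut for the bit

## Robot

A 6-joint arm with a two-finger parallel gripper is mounted at the origin on the work surface. World frame = base frame: x ahead of the robot, y to its left, z up, the work surface at z = 0. Lengths are in m, angles in rad, forces in N, time in s.
With the tool pointing down it reaches from about 0.3 to 0.775 m from the base axis. Payload 14.6 kg.
Tool frame: the origin (TCP) lies on the centre line of the jaws, within the pads' length; the fingertips stand 11 mm ahead of it and the grasp point (between the pads) lies 8 mm behind it; y points along the fingers, x is the direction in which the jaws open and shut, and the axes are right-handed (so a half turn about y gives the same grasp; the last joint's range is limited). The gripper opens to 94 mm and grips with 3 to 60 N. Pads are 16 mm wide; open, the fingers measure 119 mm over their backs; the gripper's body (75 mm by 177 mm) begins 78 mm behind the grasp point.
Start: joints at [1.18, 0.3, 1.521, -0, 1.321, -0.067], TCP at [0.175, 0.521, 0.216] pointing down, gripper open.
Joint ranges: [-3.03, 3.03], [-0.79, 2.21], [0.23, 2.52], [-1.04, 4.18], [0, 3.07], [-2.55, 2.55]. Speed limits (rad/s): [2.22, 2.22, 2.57, 3.14, 3.14, 3.14].

## Interface

Orientations are given as [roll, pitch, yaw] about the fixed x, y, z axes, in that order (R = Rz(yaw) Ry(pitch) Rx(roll)).
In Python, from station import ctrl, imaging gives the robot as it stands. The module is installed in compiled form; this text tells all that it offers.
- The arm moves only by the tool apply_moves, never from a script. Its argument "deltas" is a list of rows, each an object with "dp": the shift along the tool's x, y, z in m, a list of three; "roll": the turn about the tool's y in rad; "grip": the closure, from -1 (fully open) to 1 (shut). In form: [{"dp": [tx, ty, tz], "roll": roll, "grip": grip}, ...]. A call has 1 to 10 rows; each row shifts and turns the commanded pose from where the row before left it, along the tool's axes as they then stand; what a row does not reach is not made up. A row lasts 1/8 s, in which the tool goes at most 62.5 mm and 10.7 degrees, less where a joint would pass 70% of its speed; a pose out of reach is approached as far as the arm can. A call with a gripper value outside its range is refused whole. The fingers move at their own pace and stop on an object; "newtons" is the grip in N (left out, the last holds). Time passes only in rows, so rows that do not move let the fingers close. It gives the time, the measured TCP pose, the force and the opening at its end, in the units of the state.
- ctrl.get_obs(): the state, without advancing time (a new reading comes with each control period).
- imaging.camera(name): name is "scene" or "top" or "wrist"; returns the picture (420x560x3 uint8, blue, green, red); there is no depth.
- imaging.camera_info(name): a dict with "K" (3x3 intrinsics, pixels), "D" ([k1, k2, p1, p2, k3] as OpenCV has them; the pictures are not rectified), "world_from_camera" (4x4, takes a point from camera to world coordinates). Camera axes: x right, y down, z forward; pixel columns grow to the right and rows downward; lengths in m; the calibration is good to about 2 mm. A picture is of the moment at which its call begins: read the wrist's pose just before it. camera_info takes no time and is no camera call; for the wrist camera it gives the pose at the moment of the call.
- ctrl.hand_in(): hands the job in, once; it reports no verdict.
The state is a dict: "time_s": time; "qpos": joint angles; "joint_vel": joint speeds; "tau": joint torques, N m; "ee_pos": TCP position; "eef_rot": TCP orientation; "force": force on the tool from outside, world axes, zero at the start; "moment": the same for the moment, N m; "grip_width": finger opening in m.
Only numpy, scipy, OpenCV 4.12 (cv2) and the standard library are available. Lean on these libraries where they do the work, as an engineer would, in place of code of your own. Each camera call takes 0.05 s, during which the arm holds its last target. There are 200 camera calls.

## Task

The router motor stands collet-up in its bench cradle for a bit change: turn the black spindle-lock knob clockwise until it clicks past its detent and the spindle is locked, then screw the knurled collet nut down clockwise by its knurled grip until it bottoms out, and back it off a quarter turn so that the bit will slide in. Finish while still holding the nut steady there in the gripper, with the lock left on; leave the other things on the saw table where they are.

Things in the scene. Friction and masses are not known exactly. Their poses are not given: they have to be found in the camera images.
- motor_stand: router motor (dark blue, 84 mm wide, aluminium nose) fixed spindle-up in a wooden cradle on a plywood board 240 x 320 x 18 mm. Origin: on the table under the spindle axis, z up. Lock knob at x = -85 mm, y = 0 of this frame; motor nose at z = 165 mm. The spindle turns in its bearings (drag 0.12 N m) until the lock pin enters one of its collar's 4 slots; at the start a slot faces the pin
- collet_nut: steel collet nut, started on the vertical spindle, right-hand thread, 2 mm pitch. Origin: on its axis at its underside. Lower 13 mm a hexagon (31 mm over corners), above it the knurled round grip, 32 mm in diameter, 17 mm tall; brass collet face in the top, orange mark on the rim at the nut's own +x. Grip it at any angle
- nut_grip (a point): point on the nut's axis in the middle of the knurled grip, about 233 mm above the table; moves with the nut. 8.5 mm below the nut's top edge; free space 40 mm all round it and down to 20 mm below
- nut_turn (a joint): how far the nut is unscrewed from the bottom of its thread (rad): 0 = bottomed out on the spindle shoulder (hard stop), grows as it turns anticlockwise seen from above, pi/2 = backed off a quarter turn. Measured against the spindle. Starts between 2.2 and 4.0. Thread drag 0.05 N m; stays where it is left
- lock_knob (a joint): spindle-lock knob (rad), vertical axis, turns clockwise seen from above from 0 = unlocked to pi/2 = locked, hard stops at both ends. An over-centre spring detent resists up to half way (0.785), 0.16 N m at most, at the start; beyond that it snaps to the locked end by itself; let go before half way it springs back to 0. It drives a steel pin into a slot of the spindle collar
- lock_grip (a point): point on the knob's axis at the height to grip its bar, 214 mm above the table, 8 mm below the bar's top, 27 mm above the fixed boss below. Black bar 40 mm long, 12 mm wide, 30 mm tall, long along this point's x axis: across the line to the nut when unlocked, along that line when locked. Red stroke on top of one end
- collet_spanner: bystander: flat steel open-ended spanner, 190 mm long, lying on the cradle's board. Origin: centre of its underside
- bit_block: bystander: wooden block 150 x 55 mm with four router bits standing in it, 75 mm tall, on the cradle's board. Origin: centre of its underside
- ear_defenders: bystander: yellow ear defenders with a black headband, about 230 x 200 mm, 80 mm tall, lying on the table
- router_base: bystander: the router's aluminium base, 150 mm round with two dark wooden knobs, 80 mm tall. Origin: centre of its underside
- drill_driver: bystander: green and black cordless drill standing on its battery, 200 mm tall. Origin: under its battery
- tape_measure: bystander: yellow and black tape measure, 70 x 35 x 57 mm. Origin: centre of its underside
- glue_bottle: bystander: bottle of wood glue with an orange cap, 66 mm in diameter, 200 mm tall. Origin: centre of its underside

How it is judged:
By the outcome, as a careful person would: the job done as asked, in the order asked, and still so for the second after the job is handed in, while the arm keeps its last pose, push and grip.
It also fails if it takes over 61 s, if anything falls off the work surface, if the arm or the gripper's body presses on something with over 40 N, if the wrist force passes 120 N, or if a joint passes its speed limit or range.

## Working session

There is one attempt and no reset: what is moved stays moved. The work goes in short steps, Python scripts to look and compute and a tool call to move; the robot and the scene stay as the last step left them, time stands still between calls to the robot, and variables do not carry over. Pictures are saved under pics/ and viewed, about 8 in all and at most 12, crops included, and the job is handed in when it is done.

Besides the shell and the picture viewer there is one more tool, called by a JSON object that holds its "name" and its "arguments". apply_moves: Moves the arm, as the interface text tells. Its arguments: {"type":"object","properties":{"deltas":{"type":"array"},"newtons":{"type":"number"}},"required":["deltas"]}

```bash
mkdir -p pics; python3 - <<'E'
from station import ctrl, imaging
import cv2,numpy as np
o=ctrl.get_obs();print(o)
for n in("scene","top"):
    im=imaging.camera(n);cv2.imwrite(f"pics/{n}0.png",im)
    i=imaging.camera_info(n);print(n,i)
E
```

```text
{'time_s': 0.0, 'qpos': array([ 1.18042086e+00,  3.00485541e-01,  1.52160919e+00, -2.02581605e-05,
        1.32069244e+00, -6.65521667e-02]), 'joint_vel': array([-0.00173797,  0.00011111,  0.00082931,  0.00043616,  0.00035701,
       -0.00027982]), 'tau': array([ 1.69589268e-03, -5.31794500e+01, -3.52741814e+01,  7.09352433e-02,
        2.43516272e-02, -1.14647382e-04]), 'ee_pos': array([0.17488977, 0.52117864, 0.21586651]), 'eef_rot': array([-1.57073647e+00,  1.19317200e-03,  1.24697808e+00]), 'force': array([ 0.04014693,  0.40601649, -0.92765601]), 'moment': array([0.00428011, 0.04781296, 0.05721537]), 'grip_width': 0.09399464948744547}
scene {'K': array([[462.24721124,   0.        , 279.08296032],
       [  0.        , 462.24721124, 206.77555296],
       [  0.        ,   0.        ,   1.        ]]), 'D': array([0.00548278, 0.        , 0.        , 0.        , 0.        ]), 'world_from_camera': array([[ 0.08302234,  0.59147985, -0.80203421,  1.64879354],
       [ 0.99642108, -0.0364413 ,  0.07626971, -0.13015318],
       [ 0.01588482, -0.80549588, -0.59238843,  0.98920919],
       [ 0.        ,  0.        ,  0.        ,  1.        ]])}
top {'K': array([[394.54185783,   0.        , 276.64514622],
       [  0.        , 394.54185783, 213.04233556],
       [  0.        ,   0.        ,   1.        ]]), 'D': array([0.00794056, 0.        , 0.        , 0.        , 0.        ]), 'world_from_camera': array([[-2.76215051e-02, -9.91608660e-01,  1.26290607e-01,
         3.86231849e-01],
       [-9.99544214e-01,  2.58584115e-02, -1.55790751e-02,
         1.20634935e-03],
       [ 1.21826713e-02, -1.26663363e-01, -9.91870947e-01,
         1.28347220e+00],
       [ 0.00000000e+00,  0.00000000e+00,  0.00000000e+00,
         1.00000000e+00]])}
```

View pics/top0.png

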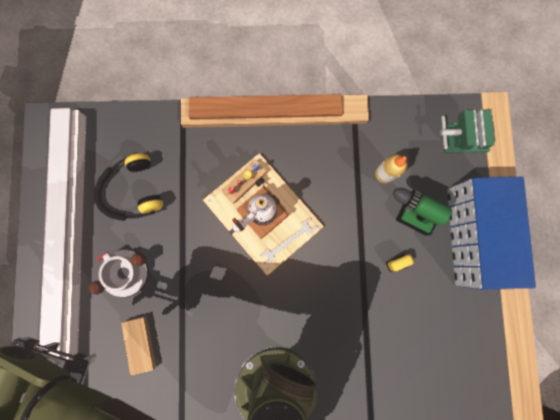

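View pics/scene0.png

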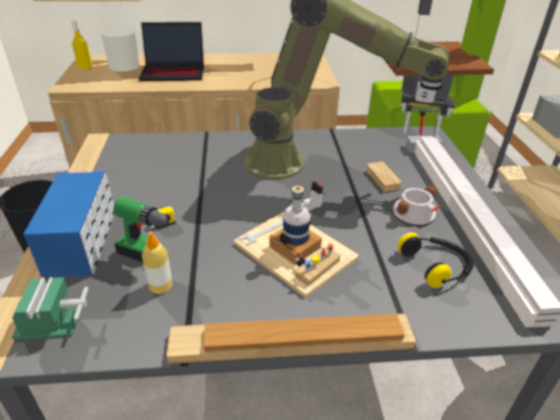

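The motor stand is at about (263,208) in the top view. The nut top is near (262,202) and the dark knob is at its left, near (238,225). In the scene view the nut is near (298,190) and the knob near (317,187). I'll zoom in on both.

```bash
cat > h.py <<'E'
import cv2,numpy as np
from station import ctrl,imaging
def ray(n,uv,info=None):
    i=info or imaging.camera_info(n);T=i["world_from_camera"]
    p=cv2.undistortPoints(np.array([[uv]],float),i["K"],i["D"])[0,0]
    return T[:3,3],T[:3,:3]@np.r_[p,1]
def atz(n,uv,z,info=None):
    o,d=ray(n,uv,info);return o+d*(z-o[2])/d[2]
def proj(n,P,info=None):
    i=info or imaging.camera_info(n);T=np.linalg.inv(i["world_from_camera"])
    return cv2.projectPoints(np.array(P,float).reshape(-1,3),cv2.Rodrigues(T[:3,:3])[0],T[:3,3],i["K"],i["D"])[0][:,0]
E
python3 - <<'E'
import cv2,numpy as np
a=cv2.resize(cv2.imread("pics/top0.png")[170:260,205:305],None,fx=4,fy=4,interpolation=3)
a=cv2.resize(cv2.imread("pics/top0.png")[180:245,220:290],(400,371),interpolation=2)
b=cv2.resize(cv2.imread("pics/scene0.png")[170:235,270:340],(400,371),interpolation=2)
cv2.imwrite("pics/c0.png",np.hstack([a,b]))
E
```

```text
(no output)
```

View pics/c0.png

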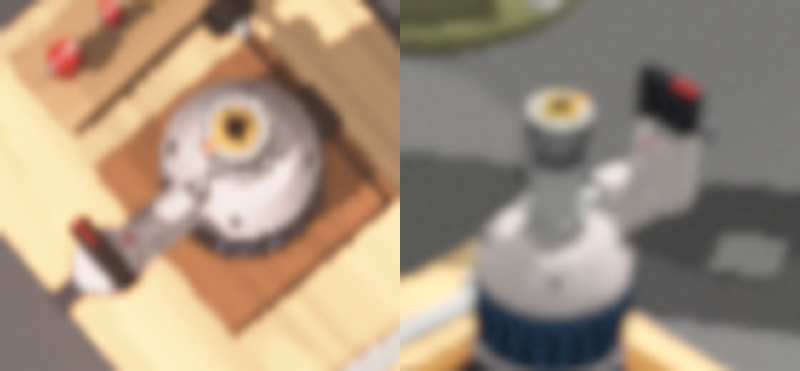

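In the top crop the nut top centre is at (236,130), i.e. px (261.3,202.8). The black bar runs (85,228)–(122,282), with its middle at px (238,224.6) and its red end to the upper left.

```bash
python3 - <<'E'
from h import *
print("nut",atz("top",(261.3,202.8),.2415),"scene",atz("scene",(270+560-400-0,0),.24) if 0 else atz("scene",(270+160/5.714,170+104/5.714),.2415))
print("knob",atz("top",(238,224.6),.222),atz("scene",(270+274/5.714,170+90/5.714),.222))
a=atz("top",(220+85/5.714,180+228/5.714),.222);b=atz("top",(220+122/5.714,180+282/5.714),.222);print(a,b,a-b)
i=imaging.camera_info("wrist");print(i)
from scipy.spatial.transform import Rotation as R
o=ctrl.get_obs();Rt=R.from_euler("xyz",o["eef_rot"]).as_matrix();print(Rt)
print("cam in tool",Rt.T@(i["world_from_camera"][:3,3]-o["ee_pos"]),Rt.T@i["world_from_camera"][:3,:3])
E
```

```text
nut [0.54752989 0.02504163 0.2415    ] scene [0.54949033 0.02826382 0.2415    ]
knob [0.49266958 0.08967353 0.222     ] [0.5113634  0.09362284 0.222     ]
[0.50564466 0.0979098  0.222     ] [0.47956767 0.08085214 0.222     ] [0.02607698 0.01705766 0.        ]
{'K': array([[354.57894098,   0.        , 273.83791876],
       [  0.        , 354.57894098, 207.02584265],
       [  0.        ,   0.        ,   1.        ]]), 'D': array([-0.02083266,  0.        ,  0.        ,  0.        ,  0.        ]), 'world_from_camera': array([[ 0.3187033 ,  0.91857086,  0.23378577,  0.1071718 ],
       [ 0.94785372, -0.30853404, -0.07987539,  0.54350017],
       [-0.00124033,  0.24705126, -0.96900162,  0.38362277],
       [ 0.        ,  0.        ,  0.        ,  1.        ]])}
[[ 3.18187253e-01 -3.61445463e-04 -9.48027817e-01]
 [ 9.48027351e-01 -9.40618557e-04  3.18187456e-01]
 [-1.00673997e-03 -9.99999492e-01  4.33673492e-05]]
cam in tool [-0.0005999  -0.16766177  0.07132096] [[ 9.99999824e-01 -4.69887955e-04 -3.60864975e-04]
 [ 2.33569232e-04 -2.47092938e-01  9.68991757e-01]
 [-5.44484742e-04 -9.68991671e-01 -2.47092785e-01]]
```

{"name": "apply_moves", "arguments": {"deltas": [{"dp": [-0.02,-0.03,-0.03],"roll": 0,"grip": -1},{"dp": [-0.032,-0.02,-0.046],"roll": 0,"grip": -1},{"dp": [-0.032,-0.02,-0.046],"roll": 0,"grip": -1},{"dp": [-0.032,-0.015,-0.046],"roll": 0,"grip": -1},{"dp": [-0.032,-0.015,-0.046],"roll": 0,"grip": -1},{"dp": [-0.032,0,-0.046],"roll": 0,"grip": -1},{"dp": [-0.032,0,-0.046],"roll": 0,"grip": -1},{"dp": [-0.032,0,-0.046],"roll": 0,"grip": -1},{"dp": [-0.032,0,-0.046],"roll": 0,"grip": -1},{"dp": [-0.03,0,-0.044],"roll": 0,"grip": -1}]}}

```text
time_s: 1.35
ee_pos: [0.4975, 0.0889, 0.3163]
eef_rot: [-1.571, 0.0, 1.247]
force: [-0.1, 0.3, -0.2]
grip_width: 0.094
```

{"name": "apply_moves", "arguments": {"deltas": [{"dp": [0,0,0],"roll": -0.165,"grip": -1},{"dp": [0,0,0],"roll": -0.165,"grip": -1},{"dp": [0,0,0],"roll": -0.165,"grip": -1},{"dp": [0,0,0],"roll": -0.165,"grip": -1},{"dp": [0,0,0],"roll": -0.165,"grip": -0.3},{"dp": [0,0,0],"roll": -0.165,"grip": -0.3},{"dp": [0,0,0],"roll": 0,"grip": -0.3}]}}

```text
time_s: 2.22
ee_pos: [0.4966, 0.0907, 0.3162]
eef_rot: [-1.57, -0.0, 2.236]
force: [0.1, -0.3, 0.3]
grip_width: 0.0674
```

```bash
python3 - <<'E'
from h import *
import pickle
o=ctrl.get_obs();i=imaging.camera_info("wrist");im=imaging.camera("wrist")
print(o);cv2.imwrite("pics/w1.png",im);pickle.dump((o,i),open("w1.pkl","wb"))
E
```

```text
{'time_s': 2.225, 'qpos': array([ 1.08038508e-01,  1.39598282e-01,  1.48616853e+00,  1.37801916e-05,
        1.51631235e+00, -2.12797471e+00]), 'joint_vel': array([ 0.00010062, -0.00222626, -0.00201345, -0.00139011,  0.0001438 ,
        0.09474811]), 'tau': array([-3.49664973e-03, -4.54619515e+01, -3.70379806e+01, -5.89626795e-02,
        5.20044914e-02, -1.88707218e+00]), 'ee_pos': array([0.49659361, 0.0906792 , 0.31621328]), 'eef_rot': array([-1.57039068e+00, -2.68940050e-04,  2.23601241e+00]), 'force': array([ 0.0832863 , -0.28539583,  0.26159073]), 'moment': array([ 0.03328405, -0.03157536,  0.01847061]), 'grip_width': 0.06743535528788906}
```

View pics/w1.png

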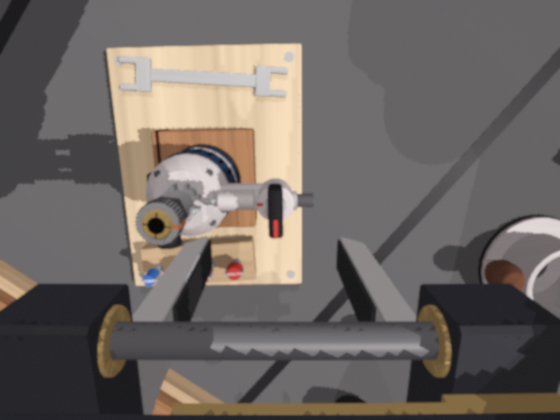

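In the wrist view the nut top is at (157,223). The bar top runs (275,187)–(276,238), nearly square to the jaw axis, with its red end towards the bottom. I'll measure it more precisely.

```bash
python3 - <<'E'
from h import *
import pickle
o,i=pickle.load(open("w1.pkl","rb"));im=cv2.imread("pics/w1.png")
n=atz("w",(157,223),.2415,i);k=atz("w",(275.5,212),.222,i)
print("nut",n,"knob",k,"d",np.linalg.norm((n-k)[:2]),np.degrees(np.arctan2(*(k-n)[[1,0]])))
print("yaw",np.degrees(o["eef_rot"][2]))
a=atz("w",(302,44),.018,i);b=atz("w",(302,286),.018,i);print("board edge",np.degrees(np.arctan2(*(b-a)[[1,0]])))
a=cv2.resize(im[160:260,130:230],None,fx=4,fy=4,interpolation=2);b=cv2.resize(im[160:260,225:325],None,fx=4,fy=4,interpolation=2)
cv2.imwrite("pics/c1.png",np.hstack([a,b]))
E
```

```text
nut [0.54971353 0.02539896 0.2415    ] knob [0.49513234 0.09041638 0.222     ] d 0.08489034574821963 130.01297606855485
yaw 128.11407377334476
board edge 39.185128690439456
```

View pics/c1.png

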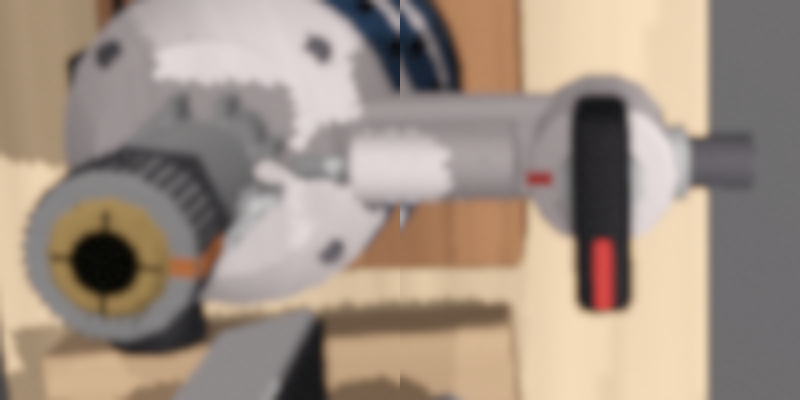

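{"name": "apply_moves", "arguments": {"deltas": [{"dp": [0.001,0.03,0.002],"roll": -0.02,"grip": -0.3},{"dp": [0,0.03,0],"roll": 0,"grip": -0.3},{"dp": [0,0.025,0],"roll": 0,"grip": -0.3},{"dp": [0,0.015,0],"roll": 0,"grip": -0.3},{"dp": [0,0.01,0],"roll": 0,"grip": -0.3},{"dp": [0,0,0],"roll": 0,"grip": -0.3}], "newtons": 20}}

```text
time_s: 3.02
ee_pos: [0.4945, 0.0902, 0.2064]
eef_rot: [-1.571, -0.0, 2.256]
force: [0.1, -0.3, 0.2]
grip_width: 0.0613
```

{"name": "apply_moves", "arguments": {"deltas": [{"dp": [0,0,0],"roll": 0,"grip": 1},{"dp": [0,0,0],"roll": 0,"grip": 1},{"dp": [0,0,0],"roll": 0,"grip": 1},{"dp": [0,0,0],"roll": 0,"grip": 1},{"dp": [0,0,0],"roll": 0,"grip": 1},{"dp": [0,0,0],"roll": 0,"grip": 1}]}}

```text
time_s: 3.78
ee_pos: [0.4945, 0.0902, 0.2065]
eef_rot: [-1.571, 0.0, 2.257]
force: [-0.7, -0.3, 0.6]
grip_width: 0.0118
```

{"name": "apply_moves", "arguments": {"deltas": [{"dp": [0,0,0],"roll": 0.0,"grip": 1},{"dp": [0,0,0],"roll": 0.1,"grip": 1},{"dp": [0,0,0],"roll": 0.13,"grip": 1},{"dp": [0,0,0],"roll": 0.13,"grip": 1},{"dp": [0,0,0],"roll": 0.13,"grip": 1},{"dp": [0,0,0],"roll": 0.13,"grip": 1},{"dp": [0,0,0],"roll": 0.13,"grip": 1}], "newtons": 40}}

```text
time_s: 4.65
ee_pos: [0.4939, 0.0923, 0.2065]
eef_rot: [-1.569, -0.004, 1.504]
force: [-4.1, 17.4, 1.8]
grip_width: 0.0121
```

```bash
python3 -c "
from station import ctrl
o=ctrl.get_obs();print(o['time_s'],o['ee_pos'],o['eef_rot'],o['force'],o['moment'],o['grip_width'],o['qpos'])"
```

```text
4.65 [0.493889   0.09234104 0.20646364] [-1.56937966 -0.00399182  1.50372027] [-4.07870285 17.35555928  1.84005781] [3.32224066 0.63136659 0.06585302] 0.01209925163677524 [ 0.10975988  0.20292162  1.66614548  0.00437088  1.27322059 -1.39524623]
```

The 17 N side force says I'm gripping about 3 mm off the knob's axis along the bar. I'll follow the arc while turning the rest.

{"name": "apply_moves", "arguments": {"deltas": [{"dp": [0.002,0,0.0007],"roll": 0.0,"grip": 1},{"dp": [0.0004,0,0],"roll": 0.13,"grip": 1},{"dp": [0.0004,0,0],"roll": 0.13,"grip": 1},{"dp": [0.0004,0,0],"roll": 0.13,"grip": 1},{"dp": [0.0004,0,0],"roll": 0.13,"grip": 1},{"dp": [0.0004,0,0],"roll": 0.13,"grip": 1},{"dp": [0.0004,0,0],"roll": 0.13,"grip": 1},{"dp": [0,0,0],"roll": 0.04,"grip": 1},{"dp": [0,0,0],"roll": 0.0,"grip": 1}]}}

```text
time_s: 5.78
ee_pos: [0.4951, 0.095, 0.2065]
eef_rot: [-1.57, -0.001, 0.687]
force: [2.2, 4.9, -1.0]
grip_width: 0.0116
```

```bash
python3 -c "
from station import ctrl
o=ctrl.get_obs();print(o['time_s'],o['ee_pos'],o['eef_rot'],o['force'],o['moment'],o['grip_width'],o['qpos'])"
```

```text
5.775 [0.49507054 0.0949816  0.20647027] [-1.57049921e+00 -1.40420324e-03  6.87063543e-01] [ 2.23747     4.89544    -0.95484121] [ 0.82684918 -0.60030346 -0.05524412] 0.011623162014917547 [ 1.16361886e-01  2.05738661e-01  1.66272434e+00  1.05533881e-03
  1.27210865e+00 -5.71011901e-01]
```

{"name": "apply_moves", "arguments": {"deltas": [{"dp": [0,0,0],"roll": 0,"grip": -0.3},{"dp": [0,0,0],"roll": 0,"grip": -0.3},{"dp": [0,-0.01,0],"roll": 0,"grip": -0.3},{"dp": [0,-0.03,0],"roll": 0,"grip": -0.3},{"dp": [0,-0.04,0],"roll": 0,"grip": -0.3},{"dp": [0,-0.03,-0.03],"roll": 0,"grip": -0.3},{"dp": [-0.002,0,-0.03],"roll": 0,"grip": -0.2},{"dp": [0,0,-0.0285],"roll": 0,"grip": -0.2}]}}

```text
time_s: 6.78
ee_pos: [0.5499, 0.0239, 0.3175]
eef_rot: [-1.572, -0.001, 0.687]
force: [0.1, 0.2, 0.8]
grip_width: 0.0565
```

{"name": "apply_moves", "arguments": {"deltas": [{"dp": [0,0,0],"roll": -0.166,"grip": -0.2},{"dp": [0,0,0],"roll": -0.166,"grip": -0.2},{"dp": [0,0,0],"roll": -0.166,"grip": -0.2},{"dp": [0,0,0],"roll": -0.166,"grip": -0.2},{"dp": [0,0,0],"roll": -0.166,"grip": -0.2},{"dp": [0,0,0],"roll": -0.166,"grip": -0.2},{"dp": [0,0,0],"roll": -0.166,"grip": -0.2},{"dp": [0,0,0],"roll": -0.166,"grip": -0.2},{"dp": [0,0,0],"roll": -0.166,"grip": -0.2},{"dp": [0,0,0],"roll": -0.166,"grip": -0.2}]}}

```text
time_s: 8.02
ee_pos: [0.5493, 0.0247, 0.3172]
eef_rot: [-1.571, 0.0, 2.352]
force: [0.2, 0.4, -0.1]
grip_width: 0.0562
```

```bash
python3 - <<'E'
from h import *
import pickle
o=ctrl.get_obs();i=imaging.camera_info("wrist");im=imaging.camera("wrist")
print(o['time_s'],o['ee_pos'],o['eef_rot'],o['qpos'],o['moment'],o['joint_vel'][5])
cv2.imwrite("pics/w2.png",im);pickle.dump((o,i),open("w2.pkl","wb"))
print(proj("w",[[.5497,.0254,.2415],[.4968,.0921,.222]],i))
cv2.imwrite("pics/c2.png",cv2.resize(im[120:320,180:450],None,fx=2.9,fy=2.9,interpolation=2))
E
```

```text
8.025 [0.54932532 0.02466836 0.31719225] [-1.57110101e+00  4.13133788e-04  2.35248483e+00] [-2.17008887e-02  2.44439544e-01  1.36007465e+00 -6.75845314e-05
  1.53656959e+00 -2.37418348e+00] [0.10684969 0.01266271 0.01430676] -1.3176895174806447
[[275.04359105 221.54747963]
 [383.75436352 225.87094328]]
```

View pics/c2.png

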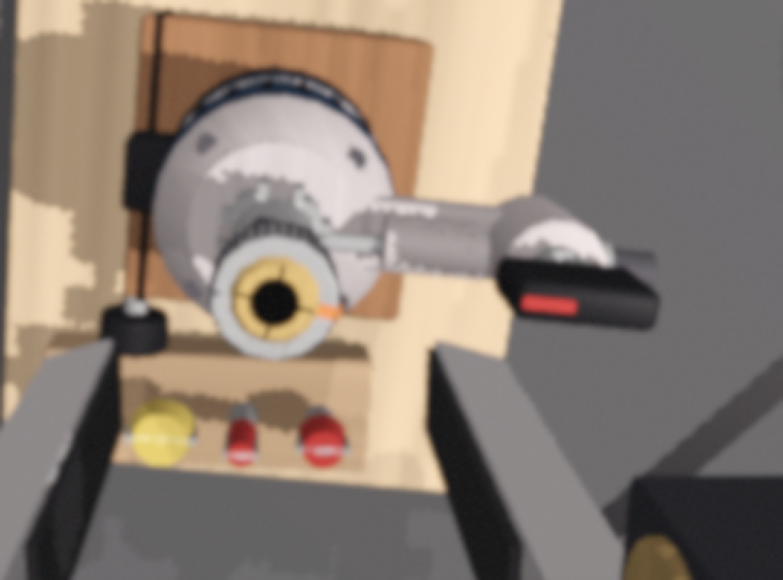

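Lock confirmed: the bar lies along the line to the nut, red end towards the nut, and it stayed there when released. The nut rim centre is at px (275,222), within 1 mm of the prediction. Next I'll grip the nut.

{"name": "apply_moves", "arguments": {"deltas": [{"dp": [0,0.025,-0.001],"roll": 0,"grip": -0.2},{"dp": [0,0.03,0],"roll": 0,"grip": -0.2},{"dp": [0,0.02,0],"roll": 0,"grip": -0.2},{"dp": [0,0.015,0],"roll": 0,"grip": -0.2},{"dp": [0,0,0],"roll": 0,"grip": -0.2}], "newtons": 15}}

```text
time_s: 8.7
ee_pos: [0.5499, 0.0254, 0.2261]
eef_rot: [-1.57, -0.001, 2.346]
force: [-0.2, 0.5, 0.2]
grip_width: 0.0564
```

{"name": "apply_moves", "arguments": {"deltas": [{"dp": [0,0,0],"roll": 0,"grip": 1},{"dp": [0,0,0],"roll": 0,"grip": 1},{"dp": [0,0,0],"roll": 0,"grip": 1},{"dp": [0,0,0],"roll": 0,"grip": 1},{"dp": [0,0,0],"roll": 0,"grip": 1}]}}

```text
time_s: 9.32
ee_pos: [0.5501, 0.0256, 0.2269]
eef_rot: [-1.571, 0.0, 2.347]
force: [-2.5, 1.5, 5.8]
grip_width: 0.0313
```

```bash
cat > st.py <<'E'
from station import ctrl
o=ctrl.get_obs();print(o['time_s'],o['ee_pos'].round(4),o['eef_rot'].round(4),'F',o['force'].round(2),'M',o['moment'].round(3),o['grip_width'].round(4),'q6',o['qpos'][5].round(4),'tau6',o['tau'][5].round(3))
E
python3 st.py
```

```text
Traceback (most recent call last):
  File "st.py", line 2, in <module>
    o=ctrl.get_obs();print(o['time_s'],o['ee_pos'].round(4),o['eef_rot'].round(4),'F',o['force'].round(2),'M',o['moment'].round(3),o['grip_width'].round(4),'q6',o['qpos'][5].round(4),'tau6',o['tau'][5].round(3))
                                                                                                                                   ^^^^^^^^^^^^^^^^^^^^^
AttributeError: 'float' object has no attribute 'round'
```

{"name": "apply_moves", "arguments": {"deltas": [{"dp": [0,0,0],"roll": 0.08,"grip": 1},{"dp": [0,5e-05,0],"roll": 0.16,"grip": 1},{"dp": [0,5e-05,0],"roll": 0.16,"grip": 1},{"dp": [0,5e-05,0],"roll": 0.16,"grip": 1},{"dp": [0,5e-05,0],"roll": 0.16,"grip": 1},{"dp": [0,5e-05,0],"roll": 0.16,"grip": 1},{"dp": [0,5e-05,0],"roll": 0.16,"grip": 1},{"dp": [0,5e-05,0],"roll": 0.16,"grip": 1},{"dp": [0,5e-05,0],"roll": 0.16,"grip": 1},{"dp": [0,5e-05,0],"roll": 0.16,"grip": 1}], "newtons": 30}}

```text
time_s: 10.58
ee_pos: [0.5501, 0.0268, 0.2264]
eef_rot: [-1.57, -0.002, 0.823]
force: [-2.2, 11.7, 5.6]
grip_width: 0.0313
```

```bash
cat > st.py <<'E'
from station import ctrl
import numpy as np
np.set_printoptions(precision=4,suppress=True)
o=ctrl.get_obs()
for k in ('time_s','ee_pos','eef_rot','force','moment','grip_width','tau','qpos'):print(k,o[k])
E
python3 st.py
```

```text
time_s 10.575
ee_pos [0.5501 0.0268 0.2264]
eef_rot [-1.5695 -0.0021  0.8226]
force [-2.2033 11.7494  5.6476]
moment [2.0174 0.3447 0.0569]
grip_width 0.03126035503602434
tau [ -6.3092 -50.111  -34.175   -2.7349  -0.5168  -2.6198]
qpos [-0.0189  0.2936  1.5057  0.0025  1.3419 -0.842 ]
```

{"name": "apply_moves", "arguments": {"deltas": [{"dp": [0.0009,0,0.0008],"roll": 0,"grip": 1},{"dp": [0,5e-05,0],"roll": 0.15,"grip": 1},{"dp": [0,5e-05,0],"roll": 0.15,"grip": 1},{"dp": [0,5e-05,0],"roll": 0.15,"grip": 1},{"dp": [0,5e-05,0],"roll": 0.15,"grip": 1}]}}

```text
time_s: 11.2
ee_pos: [0.5505, 0.0274, 0.2263]
eef_rot: [-1.57, -0.002, 0.223]
force: [1.5, 5.8, 3.2]
grip_width: 0.0316
```

```bash
python3 st.py
```

```text
time_s 11.2
ee_pos [0.5505 0.0274 0.2263]
eef_rot [-1.57   -0.0018  0.2226]
force [1.4934 5.8033 3.2004]
moment [ 1.1351 -0.2058  0.0238]
grip_width 0.03158402946112881
tau [ -3.5528 -51.0012 -33.2865  -1.5139   0.4063  -2.4576]
qpos [-0.0173  0.2941  1.5054  0.0013  1.3405 -0.2402]
```

{"name": "apply_moves", "arguments": {"deltas": [{"dp": [0,3e-05,0],"roll": 0.1,"grip": 1},{"dp": [0,3e-05,0],"roll": 0.1,"grip": 1}]}}

```text
time_s: 11.45
ee_pos: [0.5507, 0.0274, 0.2262]
eef_rot: [-1.57, -0.002, 0.024]
force: [2.3, 6.8, 3.1]
grip_width: 0.0314
```

```bash
python3 st.py
```

```text
time_s 11.45
ee_pos [0.5507 0.0274 0.2262]
eef_rot [-1.5695 -0.0022  0.0241]
force [2.2524 6.8256 3.0589]
moment [ 1.0748 -0.4486  0.0816]
grip_width 0.03138217294360118
tau [ -3.5501 -51.3647 -32.9754  -1.5401   0.7581  -1.6044]
qpos [-0.0173  0.2943  1.5052  0.0014  1.3399 -0.0418]
```

{"name": "apply_moves", "arguments": {"deltas": [{"dp": [0,3e-05,0],"roll": 0.1,"grip": 1},{"dp": [0,3e-05,0],"roll": 0.1,"grip": 1}]}}

```text
time_s: 11.7
ee_pos: [0.5509, 0.0274, 0.2262]
eef_rot: [-1.569, -0.002, -0.176]
force: [5.0, 5.6, 2.2]
grip_width: 0.0313
```

```bash
python3 st.py | egrep 'time|rot|force|moment'
```

```text
time_s 11.7
eef_rot [-1.5691 -0.0023 -0.1758]
force [4.9947 5.602  2.2222]
moment [ 1.1669 -0.7953  0.0834]
```

{"name": "apply_moves", "arguments": {"deltas": [{"dp": [0,3e-05,0],"roll": 0.1,"grip": 1},{"dp": [0,3e-05,0],"roll": 0.1,"grip": 1}]}}

```text
time_s: 11.95
ee_pos: [0.551, 0.0273, 0.2261]
eef_rot: [-1.569, -0.002, -0.376]
force: [6.8, 5.4, 1.4]
grip_width: 0.0312
```

```bash
python3 st.py| egrep 'time|rot|force|moment'
```

```text
time_s 11.95
eef_rot [-1.5686 -0.0024 -0.3759]
force [6.7861 5.3812 1.4037]
moment [ 1.0802 -1.0259  0.0915]
```

{"name": "apply_moves", "arguments": {"deltas": [{"dp": [0.0004,3e-05,0.0007],"roll": 0.1,"grip": 1},{"dp": [0,3e-05,0],"roll": 0.1,"grip": 1}]}}

```text
time_s: 12.2
ee_pos: [0.5514, 0.0274, 0.2261]
eef_rot: [-1.569, -0.002, -0.576]
force: [3.5, 3.4, 3.5]
grip_width: 0.0312
```

```bash
python3 st.py | egrep 'time|rot|force|moment'
```

```text
time_s 12.2
eef_rot [-1.5693 -0.0016 -0.5761]
force [3.4807 3.4458 3.477 ]
moment [ 0.3979 -0.445   0.0304]
```

{"name": "apply_moves", "arguments": {"deltas": [{"dp": [0,3e-05,0],"roll": 0.1,"grip": 1},{"dp": [0,3e-05,0],"roll": 0.1,"grip": 1}]}}

```text
time_s: 12.45
ee_pos: [0.5515, 0.0273, 0.226]
eef_rot: [-1.569, -0.002, -0.776]
force: [4.4, 1.0, 3.4]
grip_width: 0.0315
```

```bash
python3 st.py| egrep 'time|rot|force|moment'
```

```text
time_s 12.45
eef_rot [-1.5689 -0.0017 -0.7761]
force [4.3513 0.9969 3.4189]
moment [ 0.2104 -0.5512  0.246 ]
```

{"name": "apply_moves", "arguments": {"deltas": [{"dp": [0,0,0],"roll": 0.03,"grip": 1}]}}

```text
time_s: 12.58
ee_pos: [0.5514, 0.0272, 0.226]
eef_rot: [-1.569, -0.002, -0.804]
force: [5.9, 1.7, 4.0]
grip_width: 0.031
```

```bash
python3 st.py | egrep 'time|rot|force|moment'
```

```text
time_s 12.575
eef_rot [-1.5693 -0.0016 -0.8036]
force [5.8597 1.6919 3.9755]
moment [ 0.0422 -0.5358  0.2385]
```

{"name": "apply_moves", "arguments": {"deltas": [{"dp": [0,0,0],"roll": 0.03,"grip": 1}]}}

```text
time_s: 12.7
ee_pos: [0.5514, 0.0272, 0.226]
eef_rot: [-1.569, -0.001, -0.833]
force: [-0.3, -2.4, 5.5]
grip_width: 0.0315
```

```bash
python3 st.py| egrep 'time|rot|force|moment|width'
```

```text
time_s 12.7
eef_rot [-1.5693 -0.0015 -0.8325]
force [-0.2763 -2.4497  5.5288]
moment [-0.051  -0.5728  0.4029]
grip_width 0.03147862368176582
```

```bash
cat > shot.py <<'E'
from h import *
import pickle,sys
n=sys.argv[1]
o=ctrl.get_obs();i=imaging.camera_info("wrist");im=imaging.camera("wrist")
cv2.imwrite(f"pics/{n}.png",im);pickle.dump((o,i),open(n+".pkl","wb"))
p=proj("w",[np.r_[o['ee_pos'][:2],.2405]],i)[0];print(p)
x,y=(p-35).astype(int);print(x,y)
cv2.imwrite(f"pics/{n}c.png",cv2.resize(im[y:y+70,x:x+70],(400,400),interpolation=2))
E
python3 shot.py g1
```

```text
[272.60971143 273.60171829]
237 238
```

{"name": "apply_moves", "arguments": {"deltas": [{"dp": [0,0,0],"roll": 0,"grip": 1},{"dp": [0,0,0],"roll": 0.04,"grip": 1},{"dp": [0,0,0],"roll": 0.04,"grip": 1},{"dp": [0,0,0],"roll": 0.04,"grip": 1}], "newtons": 45}}

```text
time_s: 13.25
ee_pos: [0.5512, 0.0269, 0.226]
eef_rot: [-1.57, -0.002, -0.953]
force: [16.5, 5.4, 3.8]
grip_width: 0.0309
```

```bash
python3 st.py| egrep 'time|pos|rot|force|moment|width'; python3 shot.py g2; python3 -c "
import cv2,numpy as np
cv2.imwrite('pics/g12.png',np.hstack([cv2.imread('pics/g1c.png'),cv2.imread('pics/g2c.png')]))"
```

```text
time_s 13.25
ee_pos [0.5512 0.0269 0.226 ]
eef_rot [-1.5698 -0.0016 -0.9526]
force [16.5332  5.3554  3.7912]
moment [ 0.1779 -1.551   0.5576]
grip_width 0.030899371548163076
qpos [-0.0173  0.2959  1.5038 -0.0007  1.3402  0.9355]
[272.57480877 273.79118564]
237 238
```

View pics/g12.png

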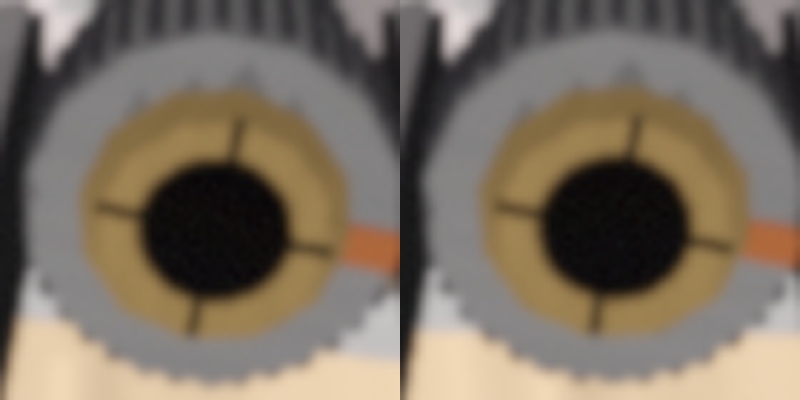

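Between the two shots the collet slits turned only about 1.5° relative to the gripper, while the gripper turned 6.9°. So the nut, or the spindle within its lock play, still moved. I'll keep pushing.

{"name": "apply_moves", "arguments": {"deltas": [{"dp": [0,0,0],"roll": 0.04,"grip": 1},{"dp": [0,0,0],"roll": 0.04,"grip": 1},{"dp": [0,0,0],"roll": 0.04,"grip": 1}]}}

```text
time_s: 13.68
ee_pos: [0.5509, 0.0268, 0.2258]
eef_rot: [-1.57, -0.001, -1.073]
force: [8.8, 1.4, 4.0]
grip_width: 0.0313
```

```bash
python3 st.py| egrep 'time|pos|rot|force|moment|width'; python3 shot.py g3
```

```text
time_s 13.675
ee_pos [0.5509 0.0268 0.2258]
eef_rot [-1.5705 -0.0008 -1.0732]
force [8.7718 1.3974 4.0234]
moment [ 0.0243 -0.6672  0.3684]
grip_width 0.03125320611874971
qpos [-0.0175  0.2959  1.5042 -0.0005  1.3408  1.0558]
[272.42026621 274.13991547]
237 239
```

{"name": "apply_moves", "arguments": {"deltas": [{"dp": [0,0,0],"roll": 0.04,"grip": 1},{"dp": [0,0,0],"roll": 0.04,"grip": 1},{"dp": [0,0,0],"roll": 0.04,"grip": 1}]}}

```text
time_s: 14.1
ee_pos: [0.5508, 0.0267, 0.2259]
eef_rot: [-1.571, -0.001, -1.193]
force: [3.0, -1.1, 5.0]
grip_width: 0.031
```

```bash
python3 st.py| egrep 'time|pos|rot|force|moment|width'; python3 shot.py g4; cat > slit.py <<'E'
# nut angle about its axis in the tool image: match the top face against g2 by rotating it
import cv2,numpy as np,sys,pickle
from h import *
def face(n):
    o,i=pickle.load(open(n+".pkl","rb"));im=cv2.imread(f"pics/{n}.png")
    # polar unwrap of the slit ring on the horizontal plane z=.240, centred on the bore
    c=proj("w",[np.r_[o['ee_pos'][:2],.2405]],i)[0]
    g=cv2.cvtColor(im,6).astype(float)
    # bore centre = centroid of dark blob near c
    m=np.zeros(g.shape,np.uint8);cv2.circle(m,tuple(int(v) for v in c+[0,5]),16,255,-1)
    n_,l,s,ce=cv2.connectedComponentsWithStats(((g<40)&(m>0)).astype(np.uint8))
    k=1+np.argmax(s[1:,4]);b=ce[k]
    P0=atz("w",b,.2405,i)
    th=np.radians(np.arange(0,360,.25));yaw=o['eef_rot'][2]
    out=[]
    for r in np.linspace(.0058,.0078,6):
        P=np.c_[P0[0]+r*np.cos(th+yaw),P0[1]+r*np.sin(th+yaw),np.full(len(th),.2405)]
        q=proj("w",P,i).astype(np.float32)
        out.append(cv2.remap(g.astype(np.float32),q[:,0].reshape(1,-1),q[:,1].reshape(1,-1),1)[0])
    v=np.mean(out,0);f=v.reshape(4,360).mean(0)  # fold by 90 deg
    f=f-cv2.GaussianBlur(np.tile(f,3)[None],(0,0),30)[0,360:720]
    f=cv2.GaussianBlur(np.tile(f,3)[None],(0,0),5)[0,360:720]
    k=np.argmin(f);w=np.arange(-16,17);ww=np.clip(-f[(k+w)%360],0,None)
    return (k+(w*ww).sum()/ww.sum())*.25,np.degrees(yaw),b,f.min()
for n in sys.argv[1:]:
    a,y,b,d=face(n);print(n,"slit in tool (mod 90)",round(a,2),"yaw",round(y,2),"nut world mod 90",round((a+y)%90,2),b.round(1),round(d,1))
E
python3 slit.py w2 g1 g2 g3 g4
```

```text
time_s 14.1
ee_pos [0.5508 0.0267 0.2259]
eef_rot [-1.5706 -0.0008 -1.1932]
force [ 3.0194 -1.0945  5.0128]
moment [-0.0319 -0.3621  0.2805]
grip_width 0.030963213905509285
qpos [-0.0176  0.2957  1.5043 -0.0007  1.3411  1.1757]
[272.40573027 274.21701042]
237 239
w2 slit in tool (mod 90) 76.74 yaw 134.79 nut world mod 90 31.53 [274.2 224. ] -10.0
g1 slit in tool (mod 90) 77.7 yaw -47.7 nut world mod 90 30.0 [274.2 277.8] -14.5
g2 slit in tool (mod 90) 78.99 yaw -54.58 nut world mod 90 24.41 [274.2 277.2] -14.3
g3 slit in tool (mod 90) 1.13 yaw -61.49 nut world mod 90 29.64 [274.5 276.7] -14.6
g4 slit in tool (mod 90) 1.9 yaw -68.37 nut world mod 90 23.54 [274.4 276.4] -15.2
```

The measured slit angle oscillates between 30° and 24°, so the nut winds up about 6° and then slips back against a firm stop. It has bottomed out. I'll release it so the wind-up relaxes, then measure the reference angle.

{"name": "apply_moves", "arguments": {"deltas": [{"dp": [0,0,0],"roll": 0,"grip": 0},{"dp": [0,0,0],"roll": 0,"grip": 0},{"dp": [0,0,0],"roll": 0,"grip": 0}], "newtons": 20}}

```text
time_s: 14.52
ee_pos: [0.5505, 0.0271, 0.2251]
eef_rot: [-1.572, 0.0, -1.193]
force: [-0.7, 0.4, 0.9]
grip_width: 0.0475
```

```bash
python3 st.py| egrep 'time|pos|rot|force|moment|width'; python3 shot.py r1; python3 slit.py r1
```

```text
time_s 14.525
ee_pos [0.5505 0.0271 0.2251]
eef_rot [-1.5718  0.0004 -1.1927]
force [-0.6766  0.4225  0.945 ]
moment [-0.0471  0.105  -0.0455]
grip_width 0.04746137286624214
qpos [-0.0172  0.2964  1.5051 -0.      1.3412  1.1755]
[272.39386478 274.93903118]
237 239
r1 slit in tool (mod 90) 12.24 yaw -68.34 nut world mod 90 33.91 [275.3 276.9] -14.8
```

{"name": "apply_moves", "arguments": {"deltas": [{"dp": [0,0,0],"roll": 0,"grip": 1},{"dp": [0,0,0],"roll": 0,"grip": 1},{"dp": [0,0,0],"roll": 0,"grip": 1},{"dp": [0,0,0],"roll": 0,"grip": 1}]}}

```text
time_s: 15.08
ee_pos: [0.5509, 0.0268, 0.2256]
eef_rot: [-1.571, -0.001, -1.193]
force: [2.2, -4.9, 0.6]
grip_width: 0.0314
```

```bash
python3 st.py| egrep 'time|pos|rot|force|moment|width'; python3 shot.py r2; python3 slit.py r2
```

```text
time_s 15.075
ee_pos [0.5509 0.0268 0.2256]
eef_rot [-1.5706 -0.0007 -1.1932]
force [ 2.1703 -4.9004  0.5876]
moment [-0.8702 -0.3273 -0.0108]
grip_width 0.0313535576335914
qpos [-0.0176  0.2961  1.5045 -0.0006  1.3406  1.1758]
[272.36305783 274.49708096]
237 239
r2 slit in tool (mod 90) 12.46 yaw -68.37 nut world mod 90 34.09 [274.3 276.9] -15.1
```

The nut relaxed to 34° on release. I'll probe the contact: back off 0.2 rad, then approach slowly while watching the moment.

{"name": "apply_moves", "arguments": {"deltas": [{"dp": [0,0,0],"roll": -0.1,"grip": 1},{"dp": [0,0,0],"roll": -0.1,"grip": 1},{"dp": [0,0,0],"roll": 0,"grip": 1}], "newtons": 40}}

```text
time_s: 15.5
ee_pos: [0.5509, 0.0268, 0.2256]
eef_rot: [-1.571, -0.001, -0.992]
force: [1.6, -5.0, -0.2]
grip_width: 0.0316
```

```bash
python3 st.py| egrep 'rot|force|moment';python3 shot.py p0; python3 slit.py p0
```

```text
eef_rot [-1.5708 -0.0008 -0.9917]
force [ 1.6402 -4.9895 -0.2466]
moment [-0.8688 -0.1751  0.0141]
[272.49456138 274.19168287]
237 239
p0 slit in tool (mod 90) 12.45 yaw -56.82 nut world mod 90 45.63 [274.3 277. ] -15.4
```

{"name": "apply_moves", "arguments": {"deltas": [{"dp": [0,0,0],"roll": 0.05,"grip": 1},{"dp": [0,0,0],"roll": 0.05,"grip": 1},{"dp": [0,0,0],"roll": 0,"grip": 1}]}}

```text
time_s: 15.92
ee_pos: [0.5509, 0.0268, 0.2256]
eef_rot: [-1.571, -0.001, -1.094]
force: [1.7, -5.8, -1.1]
grip_width: 0.031
```

```bash
python3 st.py| egrep 'rot|force|moment';python3 shot.py p1; python3 slit.py p1
```

```text
eef_rot [-1.5707 -0.0007 -1.0941]
force [ 1.6602 -5.7602 -1.0871]
moment [-0.9192 -0.2264 -0.0065]
[272.45036672 274.34978664]
237 239
p1 slit in tool (mod 90) 12.26 yaw -62.69 nut world mod 90 39.58 [274.3 277. ] -15.5
```

{"name": "apply_moves", "arguments": {"deltas": [{"dp": [0,0,0],"roll": 0.05,"grip": 1},{"dp": [0,0,0],"roll": 0,"grip": 1}]}}

```text
time_s: 16.23
ee_pos: [0.5509, 0.0268, 0.2256]
eef_rot: [-1.571, -0.001, -1.144]
force: [1.4, -5.5, -0.5]
grip_width: 0.0311
```

```bash
python3 st.py| egrep 'rot|force|moment';python3 shot.py p2; python3 slit.py p2
```

```text
eef_rot [-1.5707 -0.0007 -1.144 ]
force [ 1.3931 -5.4974 -0.5068]
moment [-0.9536 -0.1813 -0.0841]
[272.40701301 274.45523701]
237 239
p2 slit in tool (mod 90) 12.25 yaw -65.55 nut world mod 90 36.7 [274.3 276.9] -15.5
```

{"name": "apply_moves", "arguments": {"deltas": [{"dp": [0,0,0],"roll": 0.05,"grip": 1},{"dp": [0,0,0],"roll": 0,"grip": 1}]}}

```text
time_s: 16.52
ee_pos: [0.5509, 0.0267, 0.2255]
eef_rot: [-1.571, -0.001, -1.194]
force: [2.1, -4.0, -0.3]
grip_width: 0.0315
```

```bash
python3 st.py| egrep 'rot|force|moment';python3 shot.py p3; python3 slit.py p3
```

```text
eef_rot [-1.5707 -0.0008 -1.1939]
force [ 2.0753 -4.0269 -0.3349]
moment [-0.9812 -0.2499  0.0543]
[272.4182235 274.5407941]
237 239
p3 slit in tool (mod 90) 12.52 yaw -68.4 nut world mod 90 34.11 [274.3 276.9] -15.3
```

{"name": "apply_moves", "arguments": {"deltas": [{"dp": [0,0,0],"roll": 0.05,"grip": 1},{"dp": [0,0,0],"roll": 0,"grip": 1}]}}

```text
time_s: 16.82
ee_pos: [0.5508, 0.0267, 0.2255]
eef_rot: [-1.571, -0.001, -1.244]
force: [-0.1, -4.4, 0.3]
grip_width: 0.0313
```

```bash
python3 st.py| egrep 'rot|force|moment';python3 shot.py p4; python3 slit.py p4
```

```text
eef_rot [-1.5708 -0.0008 -1.2437]
force [-0.0755 -4.3713  0.3239]
moment [-0.7521 -0.3846  0.1831]
[272.36460313 274.59874796]
237 239
p4 slit in tool (mod 90) 12.8 yaw -71.26 nut world mod 90 31.54 [274.3 276.8] -14.9
```

{"name": "apply_moves", "arguments": {"deltas": [{"dp": [0,0,0],"roll": 0.05,"grip": 1},{"dp": [0,0,0],"roll": 0,"grip": 1}]}}

```text
time_s: 17.12
ee_pos: [0.5507, 0.0267, 0.2255]
eef_rot: [-1.571, -0.001, -1.293]
force: [-4.8, -9.4, 1.2]
grip_width: 0.0315
```

```bash
python3 st.py| egrep 'rot|force|moment';python3 shot.py p5; python3 slit.py p5
```

```text
eef_rot [-1.571  -0.0009 -1.2934]
force [-4.7709 -9.4228  1.2261]
moment [-1.2788  0.3331  0.4459]
[272.41856755 274.69975299]
237 239
p5 slit in tool (mod 90) 13.28 yaw -74.1 nut world mod 90 29.18 [274.2 276.7] -15.1
```

Contact torque rises from about 33.5–34°, so zero is 33.7°. I'll back off to 123.7°, which is 94.5° (1.65 rad) from the present wound-up angle.

{"name": "apply_moves", "arguments": {"deltas": [{"dp": [0,-2e-05,0],"roll": -0.1,"grip": 1},{"dp": [0,-5e-05,0],"roll": -0.16,"grip": 1},{"dp": [0,-5e-05,0],"roll": -0.16,"grip": 1},{"dp": [0,-5e-05,0],"roll": -0.16,"grip": 1},{"dp": [0,-5e-05,0],"roll": -0.16,"grip": 1},{"dp": [0,-5e-05,0],"roll": -0.16,"grip": 1},{"dp": [0,-5e-05,0],"roll": -0.16,"grip": 1},{"dp": [0,-5e-05,0],"roll": -0.16,"grip": 1},{"dp": [0,-5e-05,0],"roll": -0.16,"grip": 1},{"dp": [0,-5e-05,0],"roll": -0.16,"grip": 1}]}}

```text
time_s: 18.42
ee_pos: [0.5507, 0.0268, 0.226]
eef_rot: [-1.571, 0.0, 0.252]
force: [1.4, -4.9, -0.1]
grip_width: 0.0312
```

{"name": "apply_moves", "arguments": {"deltas": [{"dp": [0,-3e-05,0],"roll": -0.1,"grip": 1},{"dp": [0,0,0],"roll": 0,"grip": 1},{"dp": [0,0,0],"roll": 0,"grip": 1}]}}

```text
time_s: 18.8
ee_pos: [0.5507, 0.0268, 0.226]
eef_rot: [-1.571, 0.0, 0.347]
force: [2.0, -4.4, 1.8]
grip_width: 0.0312
```

```bash
python3 st.py;python3 shot.py b1; python3 slit.py b1; python3 - <<'E'
from h import *
im=imaging.camera("top");cv2.imwrite("pics/top1.png",im)
a=cv2.resize(cv2.imread("pics/b1.png")[140:420,130:480],None,fx=1.6,fy=1.6)
cv2.imwrite("pics/b1v.png",a)
E
```

```text
time_s 18.8
ee_pos [0.5507 0.0268 0.226 ]
eef_rot [-1.5713  0.0002  0.3469]
force [ 1.9829 -4.3705  1.8094]
moment [-1.0345 -0.069  -0.0106]
grip_width 0.03122307730967452
tau [  2.8055 -53.0764 -35.1268   1.4009   0.1614   0.0083]
qpos [-0.0175  0.2957  1.5039 -0.0006  1.342  -0.3642]
[274.11791116 272.99464349]
239 237
b1 slit in tool (mod 90) 12.27 yaw 19.88 nut world mod 90 32.14 [273.9 277.4] -18.8
```

View pics/b1.png

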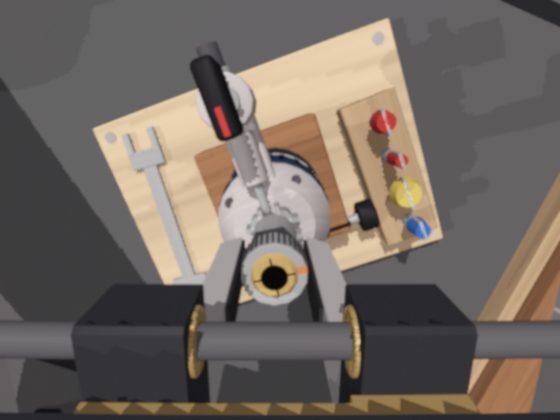

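The wrist view shows the lock bar still along the nut line and the orange mark at about (300,270). The nut is at 122.1°, 1.6° short, so I'll trim and settle.

{"name": "apply_moves", "arguments": {"deltas": [{"dp": [0,0,0],"roll": -0.025,"grip": 1},{"dp": [0,0,0],"roll": 0,"grip": 1},{"dp": [0,0,0],"roll": 0,"grip": 1},{"dp": [0,0,0],"roll": 0,"grip": 1}]}}

```text
time_s: 19.4
ee_pos: [0.5507, 0.0268, 0.226]
eef_rot: [-1.571, 0.0, 0.372]
force: [1.4, -5.0, 0.2]
grip_width: 0.0313
```

```bash
python3 st.py|egrep 'time|rot|force|moment|width';python3 shot.py b2; python3 slit.py b2; python3 -c "
from station import ctrl
print(ctrl.hand_in())"
```

```text
time_s 19.4
eef_rot [-1.5713  0.0003  0.3718]
force [ 1.3621 -4.9947  0.1731]
moment [-1.0829  0.0155 -0.0157]
grip_width 0.03132693860289308
[274.15367644 272.97650315]
239 237
b2 slit in tool (mod 90) 12.27 yaw 21.3 nut world mod 90 33.58 [273.9 277.4] -18.8
the job is handed in; nothing more can be done
None
```

I turned the lock knob clockwise past its detent and screwed the nut down until it bottomed out. I then backed it off a quarter turn and handed in at about 19.4 s with the nut still held in the gripper at 40 N.

- **Lock:** after I let go, the knob stayed with its bar along the line to the nut. It was still there in the last wrist picture after the back-off.
- **Quarter turn:** the collet slits read 33.6° modulo 90° after the back-off, against a bottom contact point of about 33.7°. That puts the nut about 90° off the stop. I expect 1–2° of uncertainty, because the contact point comes from where the torque began to rise.
- **Final load:** the wrist force is about 5 N and the moment about the nut axis is near zero.
- **Rough spots:** I gripped the knob about 3 mm off its axis, which gave a 17 N side force until I followed the arc. At the bottom, the nut wound up elastically by as much as 10° and the pads slipped on it. I released it, re-gripped and re-measured the contact before backing off.
- **Not checked:** I took a last top-camera picture but did not look at it. I did not compare the positions of the other items on the table before and after. I saw no sign of touching any of them.

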